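# Dock the slide box in the label reader

### The job

Push the open box of microscope slides along the counter into the bay of the label reader until its back is flush against the reader's front face; then push the sliding guide up to the box so that the box is held squarely, without gaps, between the guide and the fixed side rail. Only push: the box must stay flat on the counter and never be lifted or tipped. Leave the bottle, the vial and the jar where they stand.

Things in the scene. Friction and masses are not known exactly. Their poses are not given: they have to be found in the camera images.
- slide_box: Lidless white card box packed with upright glass slides, 72 mm deep (its x), 96 wide (its y), 30 high, about 0.3 kg, loose on the counter. Origin: centre of its underside. It starts on the robot's side of the reader's bay, up to 7 cm off the bay's middle line and turned up to 20 degrees; its +x side (96 mm) is its back and goes to the reader's face.
- reader: Low white instrument fixed to the counter, 120 mm deep, 55 high. Its x points into it, y to the left. Origin, at counter level: the corner of its flat front face (plane x = 0, from y = -240 to +60 mm, facing the robot) and the fixed side rail's inner face (plane y = 0). The bay is bare counter at x < 0, y < 0, between side rail and sliding guide.
- dock (a point): Where the centre of the box's underside is once docked: reader x = -36, y = -48 mm, at counter level; the docked box has the reader's yaw.
- rail (a point): Middle of the top edge of the inner face of the fixed aluminium side rail, which stands out from the reader's face over reader x = -60 to 0, y = 0 to +10 mm, 34 mm high.
- guide (a joint): Sliding guide: upright aluminium plate parallel to the side rail, reader x = -59 to -3 mm, 10 mm thick, 50 high. Value in m: 0 = fully open, grows as it slides to the rail (reader +y), limit 0.085. Its inner face is at reader y = -0.165 + value, so it meets the docked box at 0.069. Starts at 0 to 0.035; about 4 N of friction; stays where left.
- guide_push (a point): Middle of the guide's outer face (the face away from the box, looking to reader -y), 22 mm above the counter, at reader x = -31 mm; push here in reader +y.
- wash_bottle: White bottle standing to the left of the reader's side rail, diameter 62 mm, 170 mm high; origin: centre of its underside. To be left alone.
- vial: Clear sample vial with a wider blue cap, diameter 32 mm, 54 mm high, standing left of the bay; origin: centre of its underside. To be left alone.
- specimen_jar: Small white lidded jar, diameter 48 mm, 50 mm high, standing right of the guide; origin: centre of its underside. To be left alone.
Mind the look-alikes: they are no part of the job. What is shaped like the slide_box but purple is not meant.

How it is judged:
By the outcome, as a careful person would: the job done as asked, in the order asked, and still so for the second after the job is handed in, with the robot touching nothing.
It also fails if it takes over 56 s, if anything falls off the work surface, if the arm or the gripper's body presses on something with over 40 N, if the wrist force passes 120 N, or if a joint passes its speed limit or range.

### The arm

A 6-joint arm with a two-finger parallel gripper is mounted at the origin on the work surface. World frame = base frame: x ahead of the robot, y to its left, z up, the work surface at z = 0. Lengths are in m, angles in rad, forces in N, time in s.
With the tool pointing down it reaches from about 0.225 to 0.875 m from the base axis. Payload 3.4 kg.
Tool frame: the origin (TCP) lies at the very end of the fingers, on their centre line; the grasp point (between the pads) lies 19 mm behind it (arm.tcp_to_grasp is the distance from the TCP to the grasp point, in m); z points along the fingers, y is the line along which they close (so a half turn about z gives the same grasp; the last joint's range is limited). The gripper opens to 85 mm and grips with 20 to 120 N. Pads are 22 mm wide; open, the fingers measure 114 mm over their backs; the gripper's body (76 mm by 85 mm) begins 54 mm behind the grasp point. The pads swing forward as they close: fully open they stand 13 mm farther back than shut.
Start: joints at [-1.369, 0.276, 1.505, -0, 1.361, -0.121], TCP at [0.182, -0.545, 0.231] pointing down, gripper open.
Joint ranges: [-2.89, 2.89], [-0.75, 2.08], [0.22, 2.7], [-1.18, 4.32], [0.11, 2.71], [-2.7, 2.7]. Speed limits (rad/s): [2.57, 2.57, 3.14, 3.14, 3.14, 3.14].

### API

Orientations are given as a rotation vector (axis times angle).
In Python, from workcell import arm, viewer gives the robot as it stands.
- The arm moves only by the tool arm_command, never from a script. Its argument "deltas" is a list of rows, each a list of 3 entries, a list of its own where there are three numbers: the shift along the tool's x, y, z in cm, then the turn, a rotation vector about the tool's x, y, z in rad, then the opening, from -1 (shut) to 1 (fully open). In form: [[[dx, dy, dz], [wx, wy, wz], grip], ...]. A call has 1 to 5 rows; each row is the pose to reach, as a shift and turn from the pose commanded when the call began, along the tool's axes at that moment; what a row does not reach only later rows make up. A row lasts 1/8 s, in which the tool goes at most 62.5 mm and 10.7 degrees, less where a joint would pass 70% of its speed; a pose out of reach is approached as far as the arm can. A call with a gripper value outside its range is refused whole. The fingers move at their own pace and stop on an object; "grip_force" is the grip in N (left out, the last holds). Time passes only in rows, so rows that repeat a pose let the fingers close. It gives the time, the measured TCP pose, the force, the opening and the grip force at its end, in the units of the state.
- arm.read_state(): the state, without advancing time (a new reading comes with each control period).
- viewer.capture(name): name is "side" or "top"; returns the picture (420x560x3 uint8, blue, green, red); there is no depth.
- viewer.camera_params(name): a dict with "mtx" (3x3 intrinsics, pixels), "k1" (the pictures are not rectified: a ray, as slopes to the right and down, at radius r is drawn at 1 + k1 r^2 times it, then the intrinsics apply), "world_from_camera" (4x4, takes a point from camera to world coordinates). Camera axes: x right, y up, looking along -z (the intrinsics and any distortion apply to the point x, -y, -z); pixel columns grow to the right and rows downward; lengths in m; the calibration is good to about 2 mm. A picture is of the moment at which its call begins. camera_params takes no time and is no camera call.
- arm.finish_job(): hands the job in; it is judged then, once.
The state is a dict: "t": time; "joint_pos": joint angles; "qd": joint speeds; "joint_efforts": joint torques, N m; "position": TCP position; "eef_rot": TCP orientation; "wrist_force": force on the tool from outside, world axes, zero at the start; "ft_torque": the same for the moment, N m; "gripper_width": opening from 0.0 (shut) to 1.0 (fully open); "finger_force": force on a finger pad.
Only numpy, scipy, OpenCV 4.12 (cv2) and the standard library are available. Lean on these libraries where they do the work, as an engineer would, in place of code of your own. Each camera call takes 0.05 s, during which the arm holds its last target. There are 200 camera calls.

## Working session

There is one attempt and no reset: what is moved stays moved. The work goes in short steps, Python scripts to look and compute and a tool call to move; the robot and the scene stay as the last step left them, time stands still between calls to the robot, and variables do not carry over. Pictures are saved under pics/ and viewed, at most 10 in all, crops included, and the job is handed in when it is done.

Besides the shell and the picture viewer there is one more tool, called after "Emit:" in YAML: its name, and indented under it one key for each argument. arm_command: Moves the arm, as the interface text tells. Its arguments: {"type":"object","properties":{"deltas":{"type":"array","items":{"type":"array"}},"grip_force":{"type":"number"}},"required":["deltas"]}

```bash
mkdir -p pics; ls; python3 - <<'E'
from workcell import arm, viewer
import cv2
for n in("top","side"):
    cv2.imwrite(f"pics/{n}0.png",viewer.capture(n)); p=viewer.camera_params(n); print(n,p)
s=arm.read_state(); print(s["t"],s["position"],s["eef_rot"],arm.tcp_to_grasp)
E
```

```text
pics
top {'mtx': array([[454.04264124,   0.        , 281.90349601],
       [  0.        , 454.04264124, 208.84692018],
       [  0.        ,   0.        ,   1.        ]]), 'k1': -0.062201783954434944, 'world_from_camera': array([[-0.00643451,  0.99907659, -0.04248022,  0.51479892],
       [-0.99997719, -0.00634149,  0.00232427,  0.03880546],
       [ 0.00205274,  0.04249421,  0.9990946 ,  0.90034558],
       [ 0.        ,  0.        ,  0.        ,  1.        ]])}
side {'mtx': array([[478.17067317,   0.        , 282.56295868],
       [  0.        , 478.17067317, 210.1224038 ],
       [  0.        ,   0.        ,   1.        ]]), 'k1': -0.024186545829625657, 'world_from_camera': array([[-0.82942679,  0.30251323, -0.46961362, -0.00373238],
       [-0.55859627, -0.45611744,  0.6927677 ,  0.8207211 ],
       [-0.00462757,  0.8369245 ,  0.54729879,  0.68519613],
       [ 0.        ,  0.        ,  0.        ,  1.        ]])}
0.1 [ 0.18229879 -0.54482787  0.2305125 ] [-3.09909350e+00 -5.04645718e-01  1.21783773e-04] 0.0187
```

View pics/top0.png

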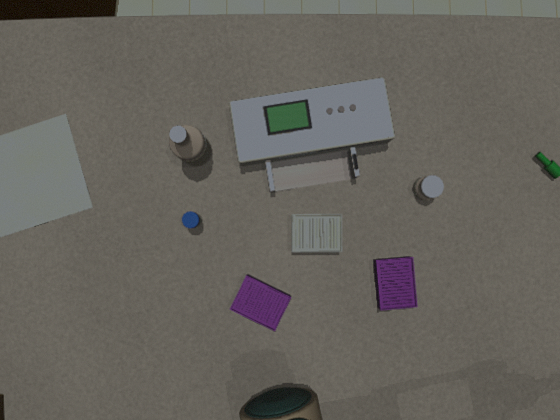

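View pics/side0.png

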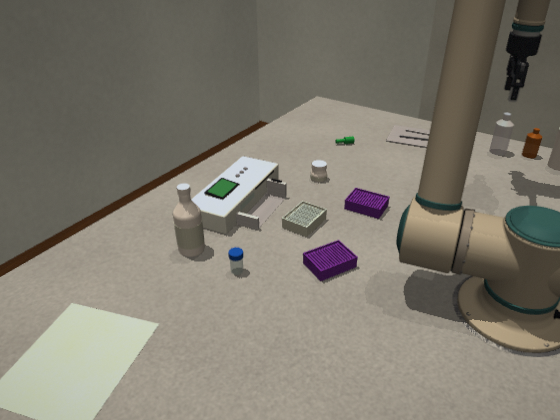

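The top view shows the reader at about (312,120), the rail at (269,176) and the guide at (354,162). There are three box-shaped things: white at (317,233), purple at (262,302) and purple at (395,283). The white one fits slide_box, and I'll confirm it in an enlarged crop.

```bash
python3 - <<'E'
import cv2
i=cv2.imread("pics/top0.png")[135:265,225:405]
cv2.imwrite("pics/c0.png",cv2.resize(i,None,fx=4.4,fy=4.4,interpolation=cv2.INTER_CUBIC))
E
```

```text
(no output)
```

View pics/c0.png

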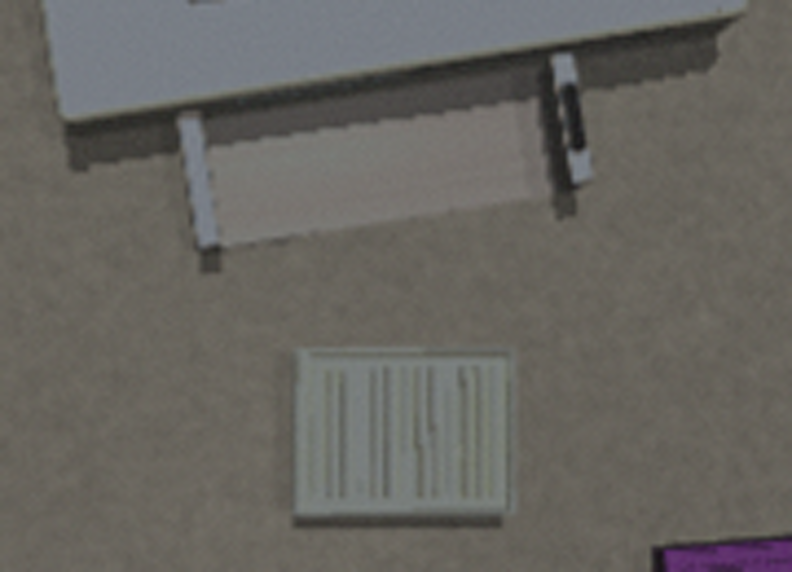

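```bash
cat > h.py <<'E'
import numpy as np, cv2
from workcell import arm, viewer
from scipy.spatial.transform import Rotation as R
def px2w(n,uv,z):
    p=viewer.camera_params(n); d=np.array([p["k1"],0,0,0,0.])
    # invert s=(1+k1 r^2)
    q=cv2.undistortPoints(np.array(uv,float).reshape(-1,1,2),p["mtx"],d)[:,0]
    T=p["world_from_camera"]; r=np.c_[q[:,0],-q[:,1],-np.ones(len(q))]@T[:3,:3].T
    return T[:3,3]+r*((z-T[2,3])/r[:,2])[:,None]
def w2px(n,P):
    p=viewer.camera_params(n); T=np.linalg.inv(p["world_from_camera"])
    c=np.array(P)@T[:3,:3].T+T[:3,3]; c=c*[1,-1,-1]
    return cv2.projectPoints(c,np.zeros(3),np.zeros(3),p["mtx"],np.array([p["k1"],0,0,0,0.]))[0][:,0]
def crop(uv): return np.array(uv,float)/4.4+[225-.4,135-.4]
E
python3 - <<'E'
from h import *
np.set_printoptions(precision=4,suppress=True)
f=px2w("top",crop([(68,120),(745,13)]),.055); d=f[0]-f[1]; L=np.linalg.norm(d); print("reader L",L,"yaw",np.degrees(np.arctan2(-d[0],d[1])))
yaw=np.arctan2(-d[0],d[1]); ex=np.array([np.cos(yaw),np.sin(yaw),0]); ey=np.array([-np.sin(yaw),np.cos(yaw),0])
O=(f[0]-ey*.06+f[1]+ey*.24)/2; O[2]=0; print("O",O)
def rf(P): return np.c_[(P-O)@ex,(P-O)@ey]*1000
print("rail",rf(px2w("top",crop([(180,117),(200,113),(200,248),(219,245)]),.034)))
print("guide",rf(px2w("top",crop([(552,58),(573,54),(572,185),(592,181)]),.05)))
b=px2w("top",crop([(297,349),(515,348),(511,515),(295,517)]),.03)
print("box",b,b.mean(0),rf(b),rf(b.mean(0,keepdims=True)))
print(np.linalg.norm(b-np.roll(b,1,0),axis=1))
print("jar",rf(px2w("top",[(431,186)],.05)),"vial",rf(px2w("top",[(192,219)],.054)),"pur",rf(px2w("top",[(238,277),(290,295),(376,259),(413,257)],.03)))
s=arm.read_state();print(R.from_rotvec(s["eef_rot"]).as_matrix())
E
```

```text
reader L 0.29352867900088214 yaw 8.765872829176447
O [0.648  0.0586 0.    ]
rail [[ -3.1408   9.6852]
 [ -2.7917   0.7932]
 [-61.134   10.0937]
 [-61.1533   1.7302]]
guide [[  -5.5566 -152.2803]
 [  -5.257  -161.5171]
 [ -60.9777 -151.6107]
 [ -60.631  -160.3912]]
box [[ 0.5419  0.0173  0.03  ]
 [ 0.5418 -0.0779  0.03  ]
 [ 0.4691 -0.0753  0.03  ]
 [ 0.4689  0.0187  0.03  ]] [ 0.5054 -0.0293  0.03  ] [[-111.0887  -24.6494]
 [-125.7703 -118.6813]
 [-197.2189 -105.0771]
 [-183.0589  -12.1371]] [[-154.2842  -65.1362]]
[0.073  0.0952 0.0727 0.094 ]
jar [[-101.2508 -292.2538]] vial [[-91.4711 162.133 ]] pur [[-213.6979   96.5824]
 [-263.2352    3.978 ]
 [-222.0087 -169.7125]
 [-229.8494 -241.0224]]
[[ 0.9483  0.3173 -0.0003]
 [ 0.3173 -0.9483  0.0016]
 [ 0.0002 -0.0017 -1.    ]]
```

The crop confirms the white card box with slides, corners at crop (297,349), (515,348), (511,515) and (295,517). I'll fix the reader frame from the measurements and compute the approach.

```bash
cat >> h.py <<'E'
np.set_printoptions(precision=4,suppress=True)
YAW=np.radians(8.6); ex=np.array([np.cos(YAW),np.sin(YAW),0]); ey=np.array([-np.sin(YAW),np.cos(YAW),0])
O=np.array([.648,.0586,0])-.0018*ex+.0008*ey
def rf(P): P=np.atleast_2d(P); return np.c_[(P-O)@ex*1000,(P-O)@ey*1000,P[:,2]*1000]
def delta(rx,ry,z,yaw=0):
    "tool-frame shift (cm) and turn to reader-frame mm target, tool x at reader yaw+yaw(deg)"
    s=arm.read_state(); M=R.from_rotvec(s["eef_rot"]); P=O+ex*rx/1e3+ey*ry/1e3; P[2]=z/1e3
    a=YAW+np.radians(yaw); X=np.array([np.cos(a),np.sin(a),0]); Z=np.array([0,0,-1.]); T=R.from_matrix(np.c_[X,np.cross(Z,X),Z])
    return M.inv().apply(P-s["position"])*100,(M.inv()*T).as_rotvec()
def st():
    s=arm.read_state(); M=R.from_rotvec(s["eef_rot"]).as_matrix()
    print(s["t"],"rf",rf(s["position"])[0],"yaw",np.degrees(np.arctan2(M[1,0],M[0,0])-YAW),"F",s["wrist_force"],s["gripper_width"])
E
python3 -c "
from h import *
st(); print(delta(-235,-66,90)); print(delta(-235,-66,8))"
```

```text
0.1 rf [-548.8988 -527.8044  230.5125] yaw 9.897335685783055 F [-0.6547  0.5729 -0.2982] 0.9981506643117182
(array([ 38.8576, -40.0742,  14.1258]), array([-0.0017, -0.    ,  0.1727]))
(array([ 38.8561, -40.0605,  22.3258]), array([-0.0017, -0.    ,  0.1727]))
```

Emit:
arm_command:
  deltas:
    - [[4, -4.1, 1.4], [0, 0, 0.03], 0]
    - [[8, -8.2, 2.8], [0, 0, 0.06], 0]
    - [[12, -12.3, 4.2], [0, 0, 0.09], 0]
    - [[16, -16.4, 5.6], [0, 0, 0.12], 0]
    - [[20, -20.5, 7], [0, 0, 0.1727], 0]

```text
t: 0.72
position: [0.3075, -0.2857, 0.1607]
eef_rot: [3.133, 0.232, 0.001]
wrist_force: [1.2, 0.0, 0.5]
gripper_width: 0.501
finger_force: 0.0
```

```bash
python3 -c "
from h import *
st(); print(delta(-235,-66,70)); print(delta(-235,-66,8))"
```

```text
0.725 rf [-386.3766 -290.3014  160.7389] yaw -0.13814805803618366 F [1.2274 0.0268 0.5236] 0.5006610089100793
(array([ 15.0801, -22.4669,   9.0787]), array([ 0.    , -0.0004, -0.0024]))
(array([ 15.0778, -22.4671,  15.2787]), array([ 0.    , -0.0004, -0.0024]))
```

Emit:
arm_command:
  deltas:
    - [[3, -4.5, 1.8], [0, 0, 0], 0]
    - [[6, -9, 3.6], [0, 0, 0], 0]
    - [[9, -13.5, 5.4], [0, 0, 0], 0]
    - [[12, -18, 7.2], [0, 0, 0], 0]
    - [[15.08, -22.47, 9.1], [0, 0, 0], 0]

```text
t: 1.35
position: [0.4231, -0.0411, 0.0698]
eef_rot: [3.132, 0.235, 0.001]
wrist_force: [0.9, -1.5, -0.5]
gripper_width: 0.499
finger_force: 0.0
```

```bash
python3 -c "
from h import *
st(); print(delta(-235,-66,8))"
```

```text
1.35 rf [-235.4462  -65.7934   69.8035] yaw -0.001295106034082323 F [ 0.9287 -1.5332 -0.467 ] 0.49856573597081844
(array([0.0407, 0.0175, 6.1804]), array([ 0.0005, -0.0006, -0.    ]))
```

Emit:
arm_command:
  deltas:
    - [[0, 0, 3], [0, 0, 0], 0]
    - [[0, 0, 5.4], [0, 0, 0], 0]
    - [[0, 0, 6.1], [0, 0, 0], 0]
    - [[1, 0, 6.1], [0, 0, 0], 0]
    - [[2, 0, 6.1], [0, 0, 0], 0]

```text
t: 1.98
position: [0.4442, -0.0402, 0.0102]
eef_rot: [3.132, 0.234, 0.004]
wrist_force: [0.1, 0.2, -0.0]
gripper_width: 0.497
finger_force: 0.0
```

Emit:
arm_command:
  deltas:
    - [[1, 0, 0], [0, 0, 0], 0]
    - [[2, 0, 0], [0, 0, 0], 0]
    - [[3, 0, 0], [0, 0, 0], 0]
    - [[4, 0, 0], [0, 0, 0], 0]
    - [[4, 0, 0], [0, 0, 0], 0]

```text
t: 2.6
position: [0.4835, -0.0337, 0.0093]
eef_rot: [3.132, 0.236, 0.003]
wrist_force: [-0.5, -0.2, 0.2]
gripper_width: 0.498
finger_force: 0.0
```

```bash
python3 -c "
from h import *
st(); i=viewer.capture('top'); cv2.imwrite('pics/top1.png',i)
cv2.imwrite('pics/c1.png',cv2.resize(i[135:265,225:405],None,fx=4.4,fy=4.4,interpolation=cv2.INTER_CUBIC))"
```

```text
2.6 rf [-174.6514  -67.4246    9.2975] yaw 0.007367825443095591 F [-0.5268 -0.2389  0.208 ] 0.49767828653279567
```

View pics/c1.png

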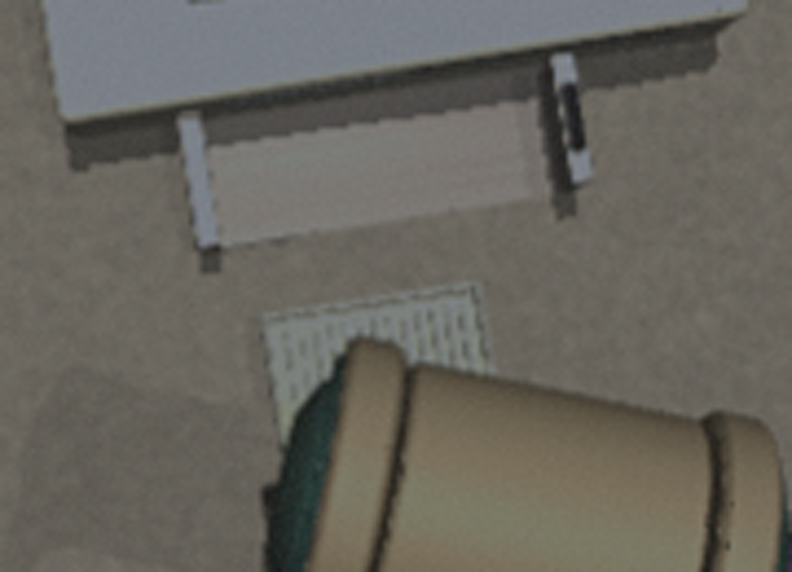

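The box is now turned to roughly the reader's yaw. Its back corners are at crop (262,317) and (477,284).

```bash
python3 -c "
from h import *
b=px2w('top',crop([(262,317),(477,284)]),.03); print(rf(b), rf(b.mean(0)-.036*ex)); d=b[0]-b[1]; print(np.degrees(np.arctan2(-d[0],d[1]))-8.6)
"
```

```text
[[ -93.0698  -12.8985   30.    ]
 [ -93.445  -107.9443   30.    ]] [[-129.2574  -60.4214   30.    ]]
-0.2261988219659976
```

Emit:
arm_command:
  deltas:
    - [[0.8, -0.1, 0], [0, 0, 0], 0]
    - [[1.6, -0.2, 0], [0, 0, 0], 0]
    - [[2.4, -0.3, 0], [0, 0, 0], 0]
    - [[3.2, -0.4, 0], [0, 0, 0], 0]
    - [[4, -0.5, 0], [0, 0, 0], 0]

```text
t: 3.28
position: [0.5212, -0.0227, 0.0092]
eef_rot: [3.133, 0.236, -0.0]
wrist_force: [-2.1, 0.2, -0.7]
gripper_width: 0.499
finger_force: 0.7
```

Emit:
arm_command:
  deltas:
    - [[0.8, -0.1, 0], [0, 0, 0], 0]
    - [[1.6, -0.2, 0], [0, 0, 0], 0]
    - [[2.4, -0.3, 0], [0, 0, 0], 0]
    - [[3.2, -0.4, 0], [0, 0, 0], 0]
    - [[3.6, -0.45, 0], [0, 0, 0], 0]

```text
t: 3.9
position: [0.5561, -0.013, 0.0093]
eef_rot: [3.132, 0.236, -0.0]
wrist_force: [-2.9, -2.0, 2.2]
gripper_width: 0.497
finger_force: 1.6
```

```bash
python3 -c "
from h import *
st(); i=viewer.capture('top'); cv2.imwrite('pics/top2.png',i)
cv2.imwrite('pics/c2.png',cv2.resize(i[135:225,260:380],None,fx=6.6,fy=6.6,interpolation=cv2.INTER_CUBIC))"
```

```text
3.9 rf [-99.7882 -57.8469   9.3431] yaw 0.014717090233916688 F [-2.9116 -1.9891  2.162 ] 0.4972162286390796
```

View pics/c2.png

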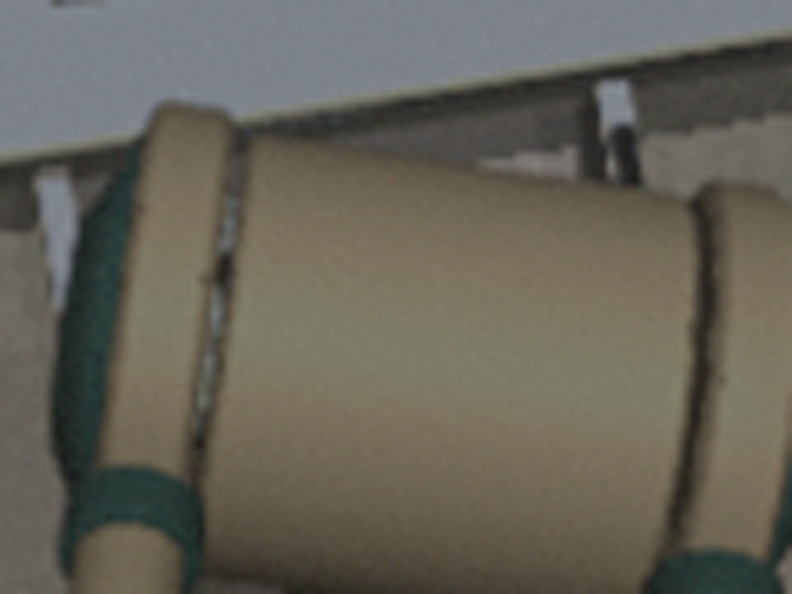

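The arm hides the box here. From finger tracking it should sit near y=-51, about 18 mm short, so I'll push on gently and watch the force.

Emit:
arm_command:
  deltas:
    - [[0.5, 0, 0], [0, 0, 0], 0]
    - [[1, 0, 0], [0, 0, 0], 0]
    - [[1.5, 0, 0], [0, 0, 0], 0]
    - [[1.7, 0, 0], [0, 0, 0], 0]
    - [[1.8, 0, 0], [0, 0, 0], 0]

```text
t: 4.58
position: [0.573, -0.0105, 0.0093]
eef_rot: [3.132, 0.236, -0.002]
wrist_force: [-3.6, -1.7, 2.7]
gripper_width: 0.496
finger_force: 1.8
```

```bash
python3 -c "
from h import *
st(); i=viewer.capture('side'); 
cv2.imwrite('pics/c3.png',cv2.resize(i[145:265,180:340],None,fx=4.8,fy=4.8,interpolation=cv2.INTER_CUBIC))"
```

```text
4.575 rf [-82.6594 -57.9073   9.3193] yaw 0.011418330962259658 F [-3.568  -1.6626  2.6702] 0.49574485332495405
```

View pics/c3.png

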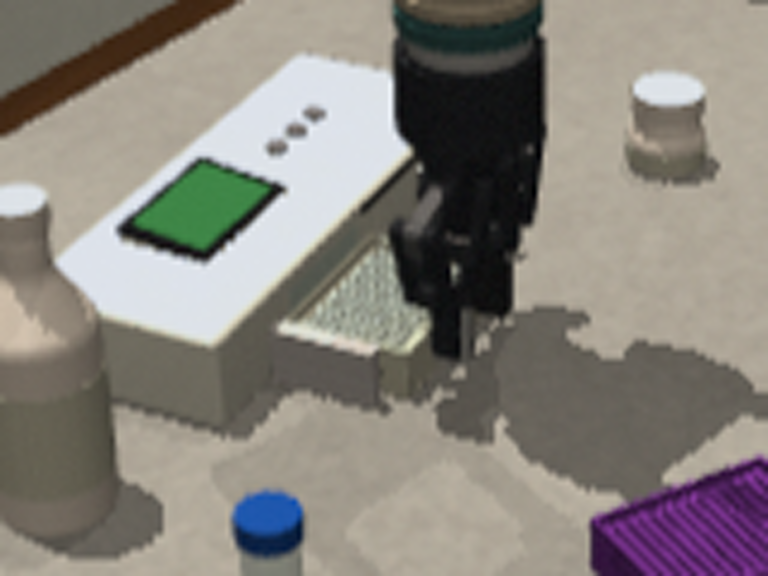

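The side view shows the box just inside the rail (rail end at crop (380,375)) and nearly at the face. I'll push on in small steps.

Emit:
arm_command:
  deltas:
    - [[0.1, 0, 0], [0, 0, 0], 0]
    - [[0.2, 0, 0], [0, 0, 0], 0]
    - [[0.3, 0, 0], [0, 0, 0], 0]
    - [[0.3, 0, 0], [0, 0, 0], 0]

```text
t: 5.12
position: [0.5743, -0.0102, 0.0093]
eef_rot: [3.132, 0.236, -0.006]
wrist_force: [-6.6, -2.0, 5.7]
gripper_width: 0.502
finger_force: 3.6
```

Emit:
arm_command:
  deltas:
    - [[0.2, 0, 0], [0, 0, 0], 0]
    - [[0.3, 0, 0], [0, 0, 0], 0]
    - [[0.3, 0, 0], [0, 0, 0], 0]
    - [[0.3, 0, 0], [0, 0, 0], 0]

```text
t: 5.62
position: [0.5742, -0.0101, 0.0093]
eef_rot: [3.132, 0.237, -0.016]
wrist_force: [-11.4, -4.7, 10.7]
gripper_width: 0.501
finger_force: 6.3
```

```bash
python3 -c "
from h import *
st()"
```

```text
5.625 rf [-81.4033 -57.7445   9.2698] yaw 0.05618031054807694 F [-11.3603  -4.654   10.6599] 0.5014414469830314
```

The arm has stopped hard at x = -81.4 with force rising, so the box is flush. I'll back off, rise, close the fingers and turn for the guide.

Emit:
arm_command:
  deltas:
    - [[-1.5, 0, 0], [0, 0, 0], 0]
    - [[-4, 0, 0], [0, 0, 0], 0]
    - [[-4, 0, -5], [0, 0, 0], 0]
    - [[-4, 0, -10], [0, 0, 0], -1]
    - [[-4, 0, -10], [0, 0, -0.18], -1]

```text
t: 6.25
position: [0.5443, -0.0158, 0.1139]
eef_rot: [3.094, 0.523, 0.02]
wrist_force: [0.4, -0.5, -0.5]
gripper_width: 0.081
finger_force: 0.0
```

```bash
python3 -c "
from h import *
st(); print(arm.read_state()['joint_pos']); print(delta(-31,-195,100,90))"
```

```text
6.25 rf [-111.8087  -58.8393  113.8948] yaw 10.58394085730009 F [ 0.37   -0.4927 -0.4901] 0.08145568580689318
[-0.1573  0.3168  1.7597  0.0009  1.052   1.0782]
(array([ 5.4254, 14.8605,  1.5361]), array([ 0.0129, -0.0062, -1.3861]))
```

Emit:
arm_command:
  deltas:
    - [[1.2, 3, 0.4], [0, 0, -0.18], -1]
    - [[2.4, 6, 0.8], [0, 0, -0.36], -1]
    - [[3.6, 9, 1.2], [0, 0, -0.54], -1]
    - [[4.8, 12, 1.4], [0, 0, -0.72], -1]
    - [[5.4, 14.86, 1.5], [0, 0, -0.9], -1]

```text
t: 6.88
position: [0.6411, -0.1393, 0.0942]
eef_rot: [2.559, 1.819, 0.004]
wrist_force: [0.1, 0.7, -0.4]
gripper_width: -0.002
finger_force: 0.0
```

```bash
python3 -c "
from h import *
st(); print(delta(-31,-195,70,90),delta(-31,-195,12,90)); i=viewer.capture('top'); cv2.imwrite('pics/top4.png',i)
cv2.imwrite('pics/c4.png',cv2.resize(i[135:225,260:380],None,fx=6.6,fy=6.6,interpolation=cv2.INTER_CUBIC))"
```

```text
6.875 rf [ -34.5792 -195.4952   94.154 ] yaw 62.2109751549231 F [ 0.1171  0.7424 -0.3639] -0.0020847363372300436
(array([0.2082, 0.2853, 2.4166]), array([ 0.0036, -0.0002, -0.485 ])) (array([0.2024, 0.2655, 8.2166]), array([ 0.0036, -0.0002, -0.485 ]))
```

View pics/c4.png

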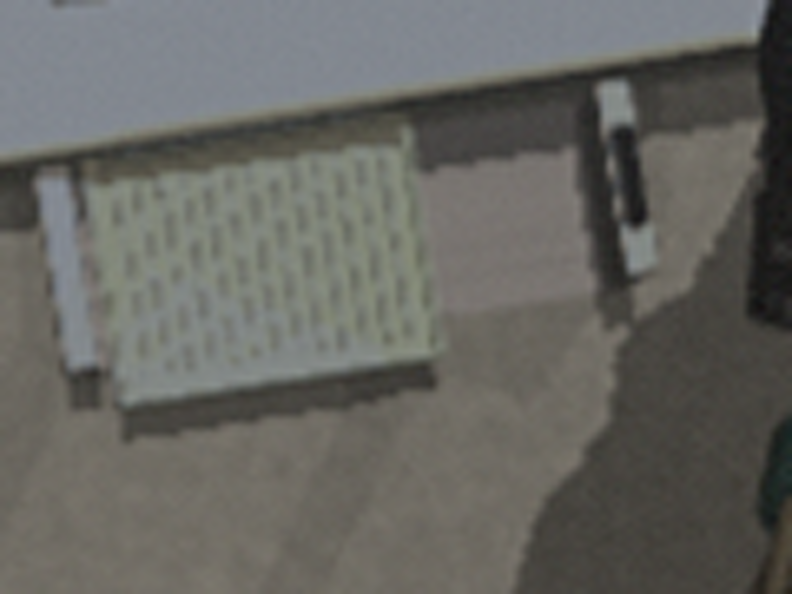

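The box is flush with the face and parallel to it, with a gap of about 5 mm to the rail (crop x 80–100) that the guide will close. Next I'll finish the turn and descend outside the guide.

Emit:
arm_command:
  deltas:
    - [[0.2, 0.2, 0], [0, 0, -0.18], -1]
    - [[0.2, 0.27, 1], [0, 0, -0.36], -1]
    - [[0.2, 0.27, 2.5], [0, 0, -0.485], -1]
    - [[0.2, 0.27, 5.5], [0, 0, -0.485], -1]
    - [[0.2, 0.27, 8.2], [0, 0, -0.485], -1]

```text
t: 7.55
position: [0.6432, -0.1373, 0.0117]
eef_rot: [2.056, 2.373, 0.003]
wrist_force: [0.6, -1.0, -0.1]
gripper_width: 0.003
finger_force: 0.0
```

```bash
python3 -c "
from h import *
st(); print(delta(-31,-115,12,90))"
```

```text
7.55 rf [ -32.2563 -193.7873   11.6831] yaw 89.58961740411691 F [ 0.5661 -0.9917 -0.0709] 0.002765071301344203
(array([ 7.8794,  0.0693, -0.037 ]), array([ 0.003 ,  0.0007, -0.0072]))
```

Emit:
arm_command:
  deltas:
    - [[1, 0.07, 0], [0, 0, -0.007], -1]
    - [[2, 0.07, 0], [0, 0, -0.007], -1]
    - [[3, 0.07, 0], [0, 0, -0.007], -1]
    - [[4, 0.07, 0], [0, 0, -0.007], -1]
    - [[5, 0.07, 0], [0, 0, -0.007], -1]

```text
t: 8.18
position: [0.6365, -0.0878, 0.0134]
eef_rot: [2.045, 2.381, 0.001]
wrist_force: [0.1, -4.3, 1.8]
gripper_width: 0.002
finger_force: 2.1
```

Emit:
arm_command:
  deltas:
    - [[0.6, 0, 0], [0, 0, 0], -1]
    - [[1.2, 0, 0], [0, 0, 0], -1]
    - [[1.7, 0, 0], [0, 0, 0], -1]
    - [[2.1, 0, 0], [0, 0, 0], -1]
    - [[2.3, 0, 0], [0, 0, 0], -1]

```text
t: 8.8
position: [0.6326, -0.0652, 0.0124]
eef_rot: [2.046, 2.382, 0.0]
wrist_force: [1.6, -4.4, 3.5]
gripper_width: 0.003
finger_force: 2.6
```

```bash
python3 -c "
from h import *
st()"
```

```text
8.8 rf [ -31.9026 -120.9209   12.419 ] yaw 90.0794458892306 F [ 1.6048 -4.3687  3.4559] 0.0025311898004629872
```

Emit:
arm_command:
  deltas:
    - [[0.2, 0, 0], [0, 0, 0], -1]
    - [[0.4, 0, 0], [0, 0, 0], -1]
    - [[0.5, 0, 0], [0, 0, 0], -1]
    - [[0.6, 0, 0], [0, 0, 0], -1]
    - [[0.6, 0, 0], [0, 0, 0], -1]

```text
t: 9.43
position: [0.6321, -0.0615, 0.0125]
eef_rot: [2.044, 2.381, -0.003]
wrist_force: [0.8, -9.9, 2.3]
gripper_width: 0.003
finger_force: 4.6
```

Emit:
arm_command:
  deltas:
    - [[0.1, 0, 0], [0, 0, 0], -1]
    - [[0.2, 0, 0], [0, 0, 0], -1]
    - [[0.3, 0, 0], [0, 0, 0], -1]
    - [[0.3, 0, 0], [0, 0, 0], -1]

```text
t: 9.93
position: [0.6321, -0.0615, 0.0125]
eef_rot: [2.04, 2.38, -0.007]
wrist_force: [1.7, -16.9, 3.3]
gripper_width: -0.003
finger_force: 8.4
```

```bash
python3 -c "
from h import *
st()"
```

```text
9.925 rf [ -31.8706 -117.2187   12.5129] yaw 90.19067319078324 F [  1.6778 -16.925    3.3185] -0.0025959206089185218
```

Rigid stop at 17 N. I'll retreat and look.

Emit:
arm_command:
  deltas:
    - [[-2, 0, 0], [0, 0, 0], -1]
    - [[-6, 0, 0], [0, 0, 0], -1]
    - [[-6, 0, -6], [0, 0, 0], -1]
    - [[-9, 0, -11], [0, 0, 0], -1]
    - [[-12, 0, -11], [0, 0, 0], -1]

```text
t: 10.55
position: [0.6513, -0.1753, 0.1267]
eef_rot: [2.043, 2.379, 0.007]
wrist_force: [-0.6, 0.0, -1.3]
gripper_width: 0.0
finger_force: 0.0
```

```bash
python3 -c "
from h import *
st(); i=viewer.capture('top'); cv2.imwrite('pics/top5.png',i)
cv2.imwrite('pics/c5.png',cv2.resize(i[140:215,255:355],None,fx=7.9,fy=7.9,interpolation=cv2.INTER_CUBIC))
i=viewer.capture('side')
cv2.imwrite('pics/c6.png',cv2.resize(i[145:265,180:340],None,fx=4.8,fy=4.8,interpolation=cv2.INTER_CUBIC))"
```

```text
10.55 rf [ -29.935  -232.5298  126.7045] yaw 90.09213268439854 F [-0.6054  0.0394 -1.3179] 0.00022806548902308326
```

View pics/c5.png

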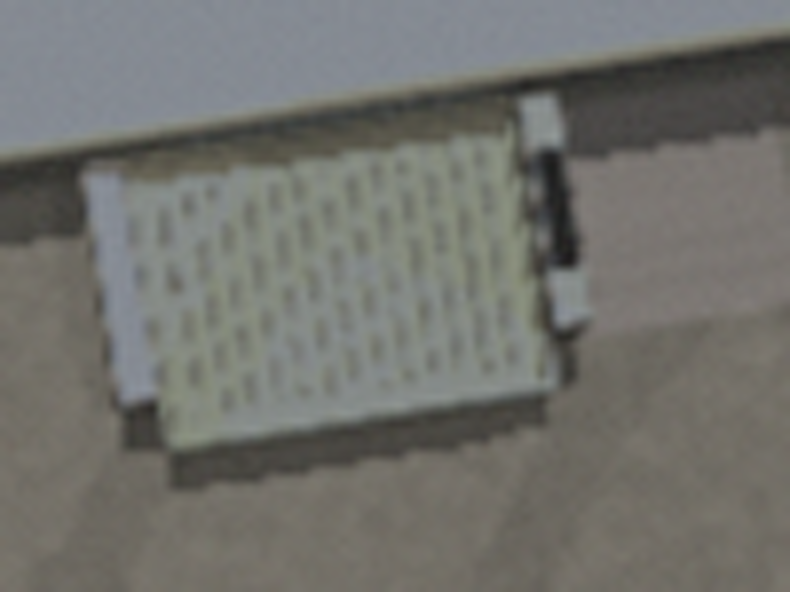

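View pics/c6.png

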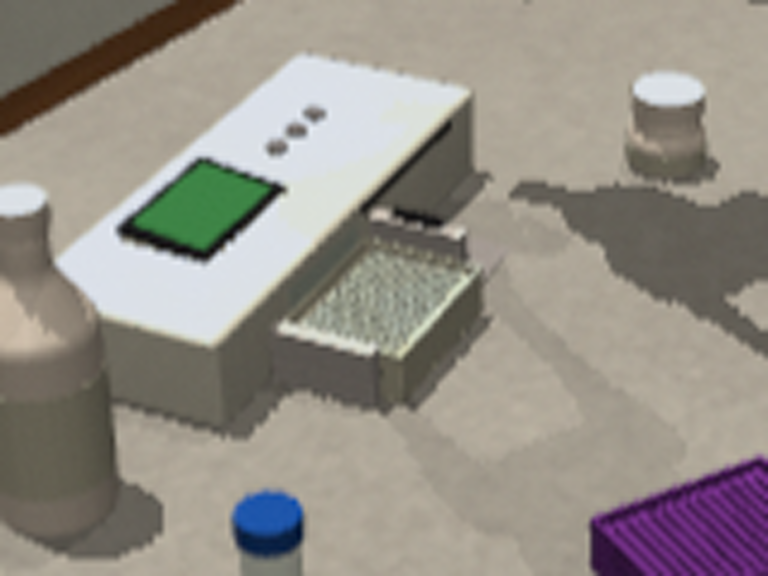

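The box sits against the rail (rail crop x 90–158) and the guide touches its right side. A quick numeric check of the front edge against the rail end:

```bash
python3 -c "
from h import *
c=lambda u:np.array(u,float)/7.9+[255-.44,140-.44]
b=px2w('top',c([(172,450),(557,388)]),.03);print(rf(b)); d=b[0]-b[1]; print(np.degrees(np.arctan2(-d[0],d[1]))-8.6)
print(rf(px2w('top',c([(122,405),(157,399)]),.034)),rf(px2w('top',c([(557,332),(590,325)]),.05)))"
```

```text
[[-71.5023  -1.1122  30.    ]
 [-71.1431 -96.0745  30.    ]]
0.21671110311732278
[[-59.1085   9.1554  34.    ]
 [-58.9897   0.5566  34.    ]] [[ -59.3585  -96.0241   50.    ]
 [ -58.926  -104.0686   50.    ]]
```

```bash
python3 -c "
from workcell import arm
print(arm.finish_job())"
```

```text
the job is handed in; nothing more can be done
None
```

The slide box is docked: its back is flush against the reader's face and it is held squarely, with no visible gaps, between guide and rail. The job is handed in at about 10.7 s, with the arm clear of everything.

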